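# Open the orange-leafed counter vent beside the stove

## Robot

A 6-joint arm with a two-finger parallel gripper is mounted at the origin on the work surface. World frame = base frame: x ahead of the robot, y to its left, z up, the work surface at z = 0. Lengths are in m, angles in rad, forces in N, time in s.
With the tool pointing down it reaches from about 0.35 to 0.85 m from the base axis. Payload 8.1 kg.
Tool frame: the origin (TCP) lies midway between the tips of the shut fingers; the grasp point (between the pads) lies 19 mm behind it; z points along the fingers, y is the direction in which the jaws open and shut (so a half turn about z gives the same grasp; the last joint's range is limited). The gripper opens to 93 mm and grips with 3 to 60 N. Pads are 15 mm wide; open, the fingers measure 128 mm over their backs; the gripper's body (75 mm by 188 mm) begins 65 mm behind the grasp point.
Start: joints at [1.104, 0.13, 1.488, -0, 1.523, -0.085], TCP at [0.224, 0.557, 0.219] pointing down, gripper open.
Joint ranges: [-2.96, 2.96], [-0.89, 2.26], [0.02, 2.5], [-1.34, 4.48], [0, 2.73], [-2.66, 2.66]. Speed limits (rad/s): [2.39, 2.39, 2.79, 3.14, 3.14, 3.14].

## Interface

Orientations are given as a rotation vector (axis times angle).
In Python, from plant import robot gives the robot as it stands. The module is installed in compiled form; this text tells all that it offers.
- The arm moves only by the shell command python3 -m pendant 'ROWS' [FORCE]. ROWS is JSON, a list of rows, each an object with "translation": the shift along the tool's x, y, z in mm, a list of three; "twist": the turn, a rotation vector about the tool's x, y, z in rad, a list of three; "grip": the opening, from -1 (shut) to 1 (fully open). A call has exactly 10 rows; each row shifts and turns the pose as measured when the row begins, along the tool's axes as they then stand; what a row does not reach is not made up. A row lasts 1/10 s, in which the tool goes at most 50 mm and 8.59 degrees, less where a joint would pass 70% of its speed; a pose out of reach is approached as far as the arm can. A call is refused whole if a number of a shift passes 50 or a number of a turn 0.15, either way. A call with a gripper value outside its range is refused whole. The fingers move at their own pace and stop on an object; FORCE is the grip in N (left out, the last holds). Time passes only in rows, so rows that do not move let the fingers close, or fill a call up. It gives the time, the measured TCP pose, the force and the opening at its end, in the units of the state.
- robot.read_state(): the state, without advancing time (a new reading comes with each control period).
- robot.read_camera(name): name is "side" or "top" or "wrist"; returns (picture, depth): 420x560x3 uint8, red, green, blue; 420x560 float32, m along the optical axis (not along the pixel's ray), 0 where there is no reading.
- robot.camera_info(name): a dict with "vertical_fov" (degrees; the focal length in pixels is half the picture's height over the tangent of half this angle, whatever the lens; pixels are square), "cx", "cy" (the principal point, pixels), "cam_to_world" (4x4, takes a point from camera to world coordinates). Camera axes: x right, y up, looking along -z (the intrinsics and any distortion apply to the point x, -y, -z); pixel columns grow to the right and rows downward; lengths in m; the calibration is good to about 2 mm. A picture is of the moment at which its call begins: read the wrist's pose just before it. camera_info takes no time and is no camera call; for the wrist camera it gives the pose at the moment of the call.
- robot.close_job(): hands the job in, once; it reports no verdict.
The state is a dict: "t": time; "q": joint angles; "dq": joint speeds; "joint_torque": joint torques, N m; "tool_pos": TCP position; "orientation": TCP orientation; "force": force on the tool from outside, world axes, zero at the start; "wrist_torque": the same for the moment, N m; "opening": finger opening in m.
Only numpy, scipy, OpenCV 4.12 (cv2) and the standard library are available. Lean on these libraries where they do the work, as an engineer would, in place of code of your own. Each camera call takes 0.05 s, during which the arm holds its last target. There are 200 camera calls.

## Task

The bakes coming out next will steam, so slide the orange damper leaf of the counter vent fully open, uncovering its slotted grille completely. The leaf lies flush and has no handle: press down on it with the fingertips and drag it along. Leave the other vent's white leaf half open as it is, and do not upset or shift the blue egg cup.

Things in the scene. Friction and masses are not known exactly. Their poses are not given: they have to be found in the camera images.
- orange_damper (a joint): Travel of the orange leaf in its vent, in m: 0 = shut (covers the black slotted grille), 0.105 = fully open at a hard stop (leaf over the plain half, grille bare). It needs about 1.5 N plus light damping to slide (2 N at 0.1 m/s), stays where it is left and starts within 25 mm of shut.
- orange_leaf (a point): Centre of the top face of the orange leaf, a smooth flat plate 115 mm along its y, 78 mm along x, 3 mm thick, z up; moves with it. It opens towards its own +y. The top is rigid, 24 mm above the counter, level with the 10 to 15 mm wide frame of its fixed grey vent (240 mm in y, 110 in x); the bare track lies 4 mm lower. The vent stands left or right, turned any way.
- white_damper (a joint): Travel of the white leaf in the other vent, identical but for colour, in m: same meaning, 0 = shut, 0.105 = fully open. It starts about half open (40 to 65 mm) and must stay about there.
- egg_cup: Blue ceramic egg cup standing loose on the counter beyond the vents, 62 mm tall, 52 mm across the rim; origin at the centre of its foot, z up. To be left standing where it is.
There are look-alikes about, which are no part of the job. There is more than one size of the egg_cup; the one meant has the size given above.

How it is judged:
By the outcome, as a careful person would: the job done as asked, in the order asked, and still so for the second after the job is handed in, with the robot touching nothing.
It also fails if it takes over 32 s, if anything falls off the work surface, if the arm or the gripper's body presses on something with over 40 N, if the wrist force passes 120 N, or if a joint passes its speed limit or range.

## Working session

There is one attempt and no reset: what is moved stays moved. The work goes in short steps, Python scripts to look and compute and a shell command to move; the robot and the scene stay as the last step left them, time stands still between calls to the robot, and variables do not carry over. Pictures are saved under pics/ and viewed, about 8 in all and at most 12, crops included, and the job is handed in when it is done.

```bash
mkdir -p pics
cat > h.py <<'E'
import numpy as np, cv2
from plant import robot
def cam(n):
    i=robot.camera_info(n); p,d=robot.read_camera(n); return p,d,i
def pts(d,i,uv):
    H=d.shape[0]; f=H/2/np.tan(np.radians(i['vertical_fov'])/2); T=np.array(i['cam_to_world'])
    uv=np.atleast_2d(uv).astype(float)
    r=np.c_[(uv[:,0]-i['cx'])/f,-(uv[:,1]-i['cy'])/f,-np.ones(len(uv))]
    return r,T
def onplane(d,i,uv,z):
    r,T=pts(d,i,uv); w=r@T[:3,:3].T; o=T[:3,3]; s=(z-o[2])/w[:,2]; return o+w*s[:,None]
def bydepth(d,i,uv):
    r,T=pts(d,i,uv); uv=np.atleast_2d(uv).astype(int); return (r*d[uv[:,1],uv[:,0]][:,None])@T[:3,:3].T+T[:3,3]
E
python3 - <<'E'
from h import *
for n in("top","side"):
    p,d,i=cam(n); cv2.imwrite(f"pics/{n}1.png",p[:,:,::-1]); print(i)
    np.savez(f"{n}1.npz",p=p,d=d)
print(robot.read_state())
E
```

```text
{'vertical_fov': 46.5896943505403, 'cx': 286.25155331366625, 'cy': 214.97679781317115, 'cam_to_world': array([[-0.00916296,  0.98408325, -0.17747169,  0.50458948],
       [-0.99995029, -0.00971508, -0.00224233,  0.01013308],
       [-0.00393079,  0.17744232,  0.98412335,  0.90949035],
       [ 0.        ,  0.        ,  0.        ,  1.        ]])}
{'vertical_fov': 57.3245187778465, 'cx': 279.8029040107595, 'cy': 209.78232428142783, 'cam_to_world': array([[-0.99181159,  0.08420014, -0.09602141,  0.59307372],
       [-0.12644292, -0.7530623 ,  0.64568518,  0.45453823],
       [-0.01794332,  0.65253928,  0.75754243,  0.57004912],
       [ 0.        ,  0.        ,  0.        ,  1.        ]])}
{'t': 0.1, 'q': array([ 1.10360736e+00,  1.31101338e-01,  1.48913336e+00, -1.40070590e-05,
        1.52298547e+00, -8.54179493e-02]), 'dq': array([ 1.92002496e-04, -1.42375303e-03, -3.00370264e-03, -5.42249135e-05,
        8.15028717e-04, -2.91748158e-04]), 'joint_torque': array([ 1.30759938e-03, -5.61347902e+01, -4.93093228e+01,  7.70503096e-02,
        2.93080334e-02,  1.10718645e-06]), 'tool_pos': array([0.22330973, 0.55636364, 0.21770329]), 'orientation': array([-5.95966407e-01, -3.08410724e+00,  2.46519453e-03]), 'force': array([0.76427425, 0.97409059, 0.20609675]), 'wrist_torque': array([-0.02634493,  0.08081748,  0.03755553]), 'opening': 0.09282824449305954}
```

View pics/top1.png

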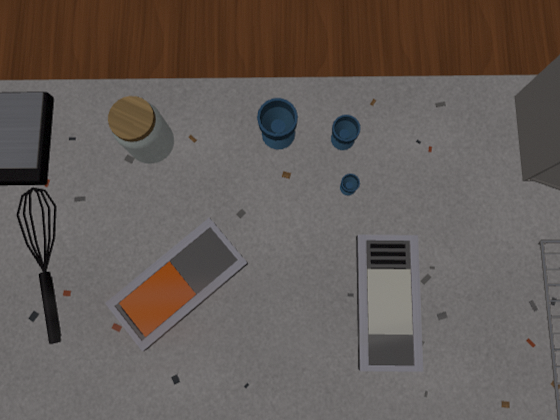

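View pics/side1.png

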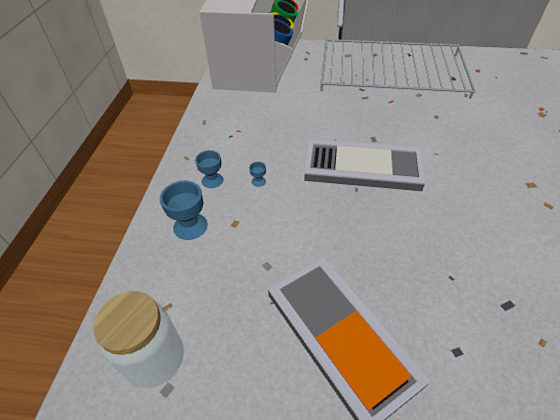

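The top view shows one orange leaf at (158,299), with its vent's plain half to the upper right at (205,260). A black slot strip shows at its lower-left end. The white leaf is at (390,302) and half open. The three blue cups are at (277,123), (345,132) and (349,184), and all of them are clear of the orange vent. Next I'll measure the leaf and confirm it in an enlarged crop.

Run:
```python
from h import *
from scipy.spatial.transform import Rotation as R
def rect(n,lo,hi,z=.024):
    s=np.load(n+"1.npz"); p,d=s['p'],s['d']; i=robot.camera_info(n)
    h=cv2.cvtColor(p,cv2.COLOR_RGB2HSV); m=cv2.inRange(h,lo,hi)
    c=max(cv2.findContours(m,0,cv2.CHAIN_APPROX_NONE)[0],key=cv2.contourArea)[:,0]
    w=onplane(d,i,c,z); r=cv2.minAreaRect((w[:,:2]*1000).astype(np.float32)); b=cv2.boxPoints(r)
    print(n,r); print(b); v,u=np.where(m>0); print("depth z",np.median(bydepth(d,i,np.c_[u,v])[:,2]))
for n in("top","side"): rect(n,(5,180,90),(18,255,255))
s=np.load("top1.npz");p,d=s['p'],s['d'];i=robot.camera_info("top")
print(bydepth(d,i,[[205,260],[277,123],[345,132],[349,184],[390,302],[145,120]]).round(3))
# cup rims (width) from blue mask in top
h=cv2.cvtColor(p,cv2.COLOR_RGB2HSV); m=cv2.inRange(h,(95,120,30),(115,255,255))
for c in cv2.findContours(m,0,2)[0]:
    if cv2.contourArea(c)>60:
        q=c[:,0]; w=bydepth(d,i,q); print("cup",cv2.boundingRect(c),w.min(0).round(3),w.max(0).round(3))
st=robot.read_state(); print(R.from_rotvec(st['orientation']).as_matrix().round(3))
cv2.imwrite("pics/crop.png",cv2.resize(p[205:360,90:260,::-1],None,fx=4,fy=3.8,interpolation=2))
```

```text
top ((489.1487731933594, 251.6400909423828), (42.28254318237305, 118.07953643798828), 1.0863347053527832)
[[466.89197 310.26843]
 [469.1306  192.21011]
 [511.40558 193.01175]
 [509.16693 311.07007]]
depth z 0.023905432807467097
side ((513.6892700195312, 246.03607177734375), (77.57174682617188, 115.76043701171875), 39.96436309814453)
[[446.78497 265.4854 ]
 [521.13916 176.76152]
 [580.59357 226.58673]
 [506.23938 315.3106 ]]
depth z 0.023807888862060866
[[ 0.583  0.161  0.021]
 [ 0.837  0.028  0.039]
 [ 0.822 -0.101  0.028]
 [ 0.723 -0.106  0.017]
 [ 0.505 -0.172  0.024]
 [ 0.811  0.249  0.129]]
cup (340, 174, 19, 21) [ 0.708 -0.12  -0.001] [ 0.736 -0.089  0.044]
cup (332, 115, 27, 35) [ 0.796 -0.121 -0.001] [ 0.842 -0.075  0.065]
cup (258, 99, 39, 50) [ 0.801 -0.007 -0.001] [0.864 0.061 0.091]
[[-0.928  0.373 -0.001]
 [ 0.373  0.928 -0.001]
 [ 0.    -0.002 -1.   ]]
```

View pics/crop.png

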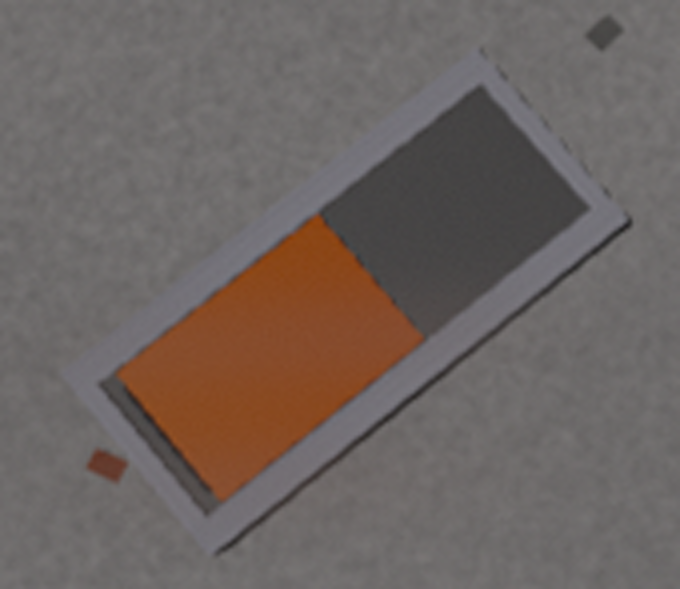

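The crop confirms it: the orange leaf's near end leaves about 10 mm of slots bare, and the plain half lies to the upper right. That makes the opening direction world (0.642, -0.766), with the leaf centre at (0.514, 0.246) and its top at z = 24 mm. The named cup is the middle one (47 mm wide, 65 mm tall) at (345,132), and it is out of the way. The fingers can now shut and move above the leaf.

```bash
python3 -m pendant '[{"translation":[-38,-17,13],"twist":[0,0,0],"grip":-1},{"translation":[-38,-17,13],"twist":[0,0,0],"grip":-1},{"translation":[-38,-17,13],"twist":[0,0,0],"grip":-1},{"translation":[-38,-17,13],"twist":[0,0,0],"grip":-1},{"translation":[-38,-17,13],"twist":[0,0,0],"grip":-1},{"translation":[-38,-17,13],"twist":[0,0,0],"grip":-1},{"translation":[-38,-17,13],"twist":[0,0,0],"grip":-1},{"translation":[-38,-17,13],"twist":[0,0,0],"grip":-1},{"translation":[-38,-17,13],"twist":[0,0,0],"grip":-1},{"translation":[-38,-17,13],"twist":[0,0,0],"grip":-1}]' 20
cat > rel.py <<'E'
from h import *
from scipy.spatial.transform import Rotation as R
s=robot.read_state(); M=R.from_rotvec(s['orientation']).as_matrix(); p=s['tool_pos']; u=np.array([.642,-.766,0])
print("t",s['t'],"pos",p.round(4),"F",s['force'].round(2),"Falong",(s['force']@u).round(2),"open",s['opening'])
print("to press pt (tool mm)",(M.T@(np.array([.507,.254,.024])-p)*1000).round(1)); print("u in tool",(M.T@u).round(3),"toolz",M[:,2].round(3))
o=p[:2]-[.5137,.246]; print("along from initial leaf centre",o@u[:2]*1000,"cross",(o[0]*u[1]-o[1]*u[0])*1000)
E
python3 rel.py
```

```text
t: 1.1
tool_pos: [0.5176, 0.2503, 0.0807]
orientation: [-0.58, -3.084, 0.001]
force: [0.0, 0.4, 0.4]
opening: 0.0178
t 1.1 pos [0.5176 0.2503 0.0807] F [0.01 0.42 0.44] Falong -0.31 open 0.01784328548995716
to press pt (tool mm) [11.1 -0.3 56.7]
u in tool [-0.876 -0.481 -0.002] toolz [-0.004  0.    -1.   ]
along from initial leaf centre -0.7411246919441831 cross -5.737346816168828
```

```bash
python3 -m pendant '[{"translation":[5,0,10],"twist":[0,0,0],"grip":-1},{"translation":[5,0,10],"twist":[0,0,0],"grip":-1},{"translation":[0,0,10],"twist":[0,0,0],"grip":-1},{"translation":[0,0,10],"twist":[0,0,0],"grip":-1},{"translation":[0,0,5],"twist":[0,0,0],"grip":-1},{"translation":[0,0,3],"twist":[0,0,0],"grip":-1},{"translation":[0,0,3],"twist":[0,0,0],"grip":-1},{"translation":[0,0,2],"twist":[0,0,0],"grip":-1},{"translation":[0,0,2],"twist":[0,0,0],"grip":-1},{"translation":[0,0,2],"twist":[0,0,0],"grip":-1}]'; python3 rel.py
```

```text
t: 2.1
tool_pos: [0.5066, 0.252, 0.0242]
orientation: [-0.578, -3.081, 0.01]
force: [-7.7, -5.3, 15.9]
opening: 0.0003
t 2.1 pos [0.5066 0.252  0.0242] F [-7.72 -5.26 15.9 ] Falong -0.92 open 0.00033310892445103063
to press pt (tool mm) [0.3 2.  0.2]
u in tool [-0.876 -0.481 -0.001] toolz [-0.008 -0.005 -1.   ]
along from initial leaf centre -9.156435402592438 cross 1.6134517356724416
```

Contact is firm at 16 N. Now I drag along u.

```bash
python3 -m pendant '[{"translation":[-4,-2,2],"twist":[0,0,0],"grip":-1},{"translation":[-7,-4,2],"twist":[0,0,0],"grip":-1},{"translation":[-7,-4,2],"twist":[0,0,0],"grip":-1},{"translation":[-7,-4,2],"twist":[0,0,0],"grip":-1},{"translation":[-7,-4,2],"twist":[0,0,0],"grip":-1},{"translation":[-7,-4,2],"twist":[0,0,0],"grip":-1},{"translation":[-7,-4,2],"twist":[0,0,0],"grip":-1},{"translation":[-7,-4,2],"twist":[0,0,0],"grip":-1},{"translation":[-7,-4,2],"twist":[0,0,0],"grip":-1},{"translation":[-7,-4,2],"twist":[0,0,0],"grip":-1}]'
cat > look.py <<'E'
import sys
from h import *
p,d,i=cam("side"); h=cv2.cvtColor(p,cv2.COLOR_RGB2HSV); m=cv2.inRange(h,(5,180,90),(18,255,255))
c=np.vstack([c for c in cv2.findContours(m,0,cv2.CHAIN_APPROX_NONE)[0] if cv2.contourArea(c)>150])[:,0]
w=onplane(d,i,c,.024)[:,:2]-[.5137,.246]; a=w@[.642,-.766]*1000
print("leaf edges along u (start -58..58):",np.percentile(a,[0,2,98,100]).round(1))
cv2.imwrite(f"pics/{sys.argv[1]}.png",p[:,:,::-1])
E
python3 look.py s2; python3 rel.py
```

```text
t: 3.1
tool_pos: [0.5577, 0.1911, 0.0242]
orientation: [-0.568, -3.086, 0.018]
force: [-7.4, -4.3, 13.9]
opening: 0.0007
leaf edges along u (start -58..58): [ 21.9  22.  136.7 136.9]
t 3.15 pos [0.5587 0.1902 0.0242] F [-5.44 -5.73 10.84] Falong 0.9 open 0.0005629272191187613
to press pt (tool mm) [71.  41.2 -0.3]
u in tool [-0.873 -0.487  0.006] toolz [-0.005 -0.011 -1.   ]
along from initial leaf centre 71.61876307448391 cross 1.3916019344119568
```

View pics/s2.png

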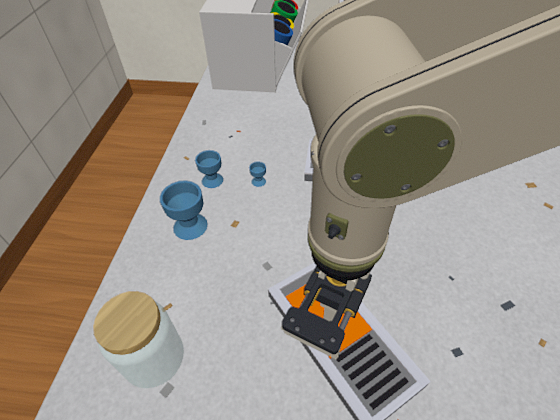

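The picture shows the leaf around (335,310), following the fingers with no slip. It has moved 79 mm and the grille is nearly bare. I'll carry on to the stop.

```bash
python3 -m pendant '[{"translation":[-5,-3,2],"twist":[0,0,0],"grip":-1},{"translation":[-5,-3,2],"twist":[0,0,0],"grip":-1},{"translation":[-5,-3,2],"twist":[0,0,0],"grip":-1},{"translation":[-4,-2,2],"twist":[0,0,0],"grip":-1},{"translation":[-4,-2,2],"twist":[0,0,0],"grip":-1},{"translation":[-4,-2,2],"twist":[0,0,0],"grip":-1},{"translation":[-3,-2,2],"twist":[0,0,0],"grip":-1},{"translation":[-3,-2,2],"twist":[0,0,0],"grip":-1},{"translation":[-3,-2,2],"twist":[0,0,0],"grip":-1},{"translation":[-3,-2,2],"twist":[0,0,0],"grip":-1}]'; python3 look.py s3; python3 rel.py
```

```text
t: 4.15
tool_pos: [0.5857, 0.1685, 0.0242]
orientation: [-0.557, -3.083, -0.006]
force: [-11.5, 4.2, 15.6]
opening: 0.0004
leaf edges along u (start -58..58): [ 38.3  38.4 100.4 102.2]
t 4.2 pos [0.586  0.1683 0.0242] F [-10.17   4.92  13.38] Falong -10.3 open 0.00047672596693419287
to press pt (tool mm) [104.   52.7   1.3]
u in tool [-0.869 -0.493 -0.009] toolz [-0.007  0.006 -1.   ]
along from initial leaf centre 105.99799516228681 cross -5.496830971241685
```

The fingers slid on over a stopped leaf: the along-track force was −10 N and the leaf had travelled about 96 mm. I'll lift straight up, retreat and look.

```bash
python3 -m pendant '[{"translation":[0,0,-5],"twist":[0,0,0],"grip":-1},{"translation":[0,0,-15],"twist":[0,0,0],"grip":-1},{"translation":[0,0,-30],"twist":[0,0,0],"grip":-1},{"translation":[0,0,-30],"twist":[0,0,0],"grip":-1},{"translation":[10,0,-30],"twist":[0,0,0],"grip":-1},{"translation":[40,10,-10],"twist":[0,0,0],"grip":-1},{"translation":[40,20,0],"twist":[0,0,0],"grip":-1},{"translation":[40,20,0],"twist":[0,0,0],"grip":-1},{"translation":[40,20,0],"twist":[0,0,0],"grip":-1},{"translation":[30,20,0],"twist":[0,0,0],"grip":-1}]'; python3 -m pendant '[{"translation":[40,20,0],"twist":[0,0,0],"grip":-1},{"translation":[40,20,0],"twist":[0,0,0],"grip":-1},{"translation":[40,20,0],"twist":[0,0,0],"grip":-1},{"translation":[20,10,0],"twist":[0,0,0],"grip":-1},{"translation":[0,0,0],"twist":[0,0,0],"grip":-1},{"translation":[0,0,0],"twist":[0,0,0],"grip":-1},{"translation":[0,0,0],"twist":[0,0,0],"grip":-1},{"translation":[0,0,0],"twist":[0,0,0],"grip":-1},{"translation":[0,0,0],"twist":[0,0,0],"grip":-1},{"translation":[0,0,0],"twist":[0,0,0],"grip":-1}]'; python3 look.py s4
python3 - <<'E'
from h import *
p,d,i=cam("top"); a=np.load("top1.npz")['p']; cv2.imwrite("pics/t4.png",p[:,:,::-1])
for n,(x,y,w,h) in dict(white=(350,230,80,150),cups=(255,95,110,105)).items(): print(n,cv2.absdiff(a,p)[y:y+h,x:x+w].max(2).mean())
E
```

```text
t: 5.2
tool_pos: [0.4334, 0.3248, 0.1638]
orientation: [0.567, 3.082, 0.018]
force: [-0.3, 0.4, 0.0]
opening: 0.0008
t: 6.2
tool_pos: [0.325, 0.4469, 0.1743]
orientation: [0.563, 3.073, 0.035]
force: [0.1, -1.0, 0.6]
opening: 0.0
leaf edges along u (start -58..58): [ 38.2  38.5 889.4 902.1]
white 1.7604166666666667
cups 1.7711688311688312
```

View pics/s4.png

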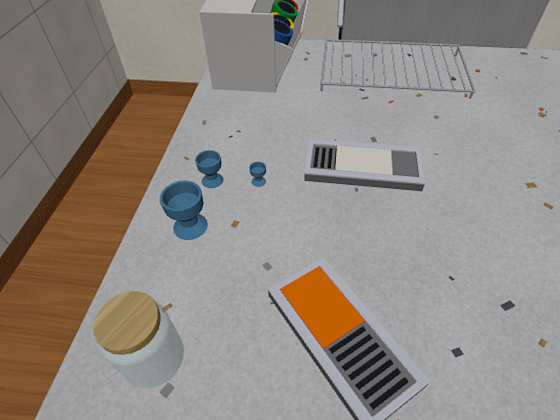

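View pics/t4.png

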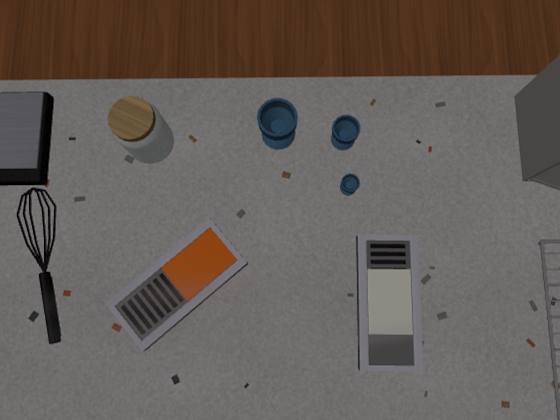

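The orange leaf sits against the far frame at (200,263) in the top view, with no gap, and all the slots at (150,305) are bare. The white leaf and the cups match the first pictures. The arm is clear, so I'm handing in.

```bash
python3 -c "
from plant import robot
print(robot.close_job())"
```

```text
the job is handed in; nothing more can be done
None
```

The orange damper is fully open and its slotted grille is completely bare. I pressed on it with the shut fingertips at about 16 N and dragged it about 96 mm, until it hit the hard stop. At the stop the opposing force rose to about 10 N and the fingers slid on over the leaf. I then lifted off and moved the arm clear; the clock was at about 6.3 s.

**Last checks:**
- **Orange leaf:** both the side and top pictures show it flush against the far frame, with all slots uncovered.
- **White leaf and egg cups:** the before-and-after difference in the top picture was only image noise in both areas, so neither moved.
- **One reading to ignore:** the last measurement of the orange leaf's far edge (889 mm) was wrong, because the colour mask also picked up some other orange-coloured area. Its near edge, at +38 mm, agreed with the reading taken at the stop.

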